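# Pack a casting tray with spacers and hold it clamped

## Task

Fill the gap in the casting tray, between the pressure plate and the glass cassette, with white spacers: stand them upright on the tray floor, one after another, flat faces towards the plate and the cassette, until pushing the plate by its upright handle squeezes the pack tight between plate and cassette instead of the plate running to its stop (two or three spacers, depending on the gap). The plate springs back when let go, so finish while holding it pushed firmly against the upright pack, without gripping any spacer; leave an unused spacer out of the tray and do not disturb the weight, timer and vial.

Things in the scene. Friction and masses are not known exactly. Their poses are not given: they have to be found in the camera images.
- tray: grey casting tray fixed on the bench, 87 (its x) x 270 mm (its y). Origin: centre of the underside; z up. Floor 10 mm above the origin; side lips rise to 24 mm, 75 mm apart (x = -37.5 to 37.5). Pressure plate at the -y end, cassette carriage at the +y end; a fixed guide block, top 50 mm above the bench, stands at y = -135 to -121 mm
- carriage: aluminium carriage with the upright glass cassette (70 mm wide, 50 mm high), locked rigidly in the tray at a place along y that varies; axes parallel to the tray's. Origin: on the tray floor, below the middle of the cassette face that looks to -y (to the gap). All of it lies on the +y side of the origin
- plate: pressure plate, 70 mm wide, sliding along the tray's y, axes parallel to it. Origin: mid pressing face (looks to +y), on the tray floor; top 49 mm above the floor. Gap = distance along y from here to the carriage origin: 48 to 76 mm at the start (plate sprung open). Travel to +y: 26 mm to the end stop; the spring resists with 2 N (open) to 4 N (stop), more force presses the pack
- plate_handle (a point): point on the plate's upright grey handle (30 mm in x, 10 mm in y), 36 mm behind (-y of) the pressing face and 80 mm above the tray floor; axes as the tray's. The handle is free from 33 mm to its top at 95 mm above the floor. Push it towards +y of the tray to clamp
- spacer_a: white plastic filler spacer, all three identical: body 70 (its x) x 18 (its y) x 50 mm high, standing upright on the bench, with a grip fin 24 (x) x 8 (y) mm centred on top that rises from 48 to 92 mm above the underside; 0.06 to 0.13 kg. Origin: centre of the underside, z up. A half turn about z makes no difference
- spacer_b: white plastic filler spacer, all three identical: body 70 (its x) x 18 (its y) x 50 mm high, standing upright on the bench, with a grip fin 24 (x) x 8 (y) mm centred on top that rises from 48 to 92 mm above the underside; 0.06 to 0.13 kg. Origin: centre of the underside, z up. A half turn about z makes no difference
- spacer_c: white plastic filler spacer, all three identical: body 70 (its x) x 18 (its y) x 50 mm high, standing upright on the bench, with a grip fin 24 (x) x 8 (y) mm centred on top that rises from 48 to 92 mm above the underside; 0.06 to 0.13 kg. Origin: centre of the underside, z up. A half turn about z makes no difference
- weight_200g: bystander: brass calibration weight, 29 mm diameter, 50 mm high; origin under its centre
- timer: bystander: small white timer lying flat, 62 x 62 x 18 mm; origin under its centre
- vial: bystander: glass vial with blue screw cap, 21 mm diameter, 50 mm high; origin under its centre
Things that resemble listed ones, but are neither listed nor needed, are in the scene too. Leave any pink or turquoise look-alike of the spacer_c alone. Leave any pink look-alike of the spacer_a alone.

How it is judged:
By the outcome, as a careful person would: the job done as asked, in the order asked, and still so for the second after the job is handed in, while the arm keeps its last pose, push and grip.
It also fails if it takes over 72 s, if anything falls off the work surface, if the arm or the gripper's body presses on something with over 40 N, if the wrist force passes 120 N, or if a joint passes its speed limit or range.

## Robot

A 6-joint arm with a two-finger parallel gripper is mounted at the origin on a cart in front of the work surface, level with it; the furniture and walls round the work are solid. World frame = base frame: x ahead of the robot, y to its left, z up, the work surface at z = 0. Lengths are in mm, angles in degrees, forces in N, time in s.
With the tool pointing down it reaches from about 350 to 850 mm from the base axis. Payload 8.1 kg.
Tool frame: the origin (TCP) lies midway between the tips of the shut fingers; the grasp point (between the pads) lies 19 mm behind it; z points along the fingers, y is the line along which they close (so a half turn about z gives the same grasp; the last joint's range is limited). The gripper opens to 85 mm and grips with 20 to 120 N. Pads are 22 mm wide; open, the fingers measure 114 mm over their backs; the gripper's body (76 mm by 85 mm) begins 54 mm behind the grasp point. The pads swing forward as they close: fully open they stand 13 mm farther back than shut.
Start: joints at [61.57, 7.471, 85.268, -0, 87.261, -4.893], TCP at [239.585, 550.095, 231.292] pointing down, gripper open.
Joint ranges: [-169.43, 169.43], [-51.17, 129.36], [1.28, 143.12], [-76.62, 256.62], [0, 156.53], [-152.29, 152.29]. Speed limits (degrees/s): [136.94, 136.94, 159.86, 180, 180, 180].

## Interface

Orientations are given as [roll, pitch, yaw] about the fixed x, y, z axes, in that order (R = Rz(yaw) Ry(pitch) Rx(roll)).
In Python, from bench import r gives the robot as it stands. The module is installed in compiled form; this text tells all that it offers.
- The arm moves only by the tool jog_arm, never from a script. Its argument "rows" is a list of rows, each a list of 2 entries, a list of its own where there are three numbers: the shift along the tool's x, y, z in mm, then the turn, a rotation vector about the tool's x, y, z in rad. A call has 1 to 10 rows; each row is the pose to reach, as a shift and turn from the pose commanded when the call began, along the tool's axes at that moment; what a row does not reach only later rows make up. A row lasts 1/10 s, in which the tool goes at most 50 mm and 8.59 degrees, less where a joint would pass 70% of its speed; a pose out of reach is approached as far as the arm can. A call with a gripper value outside its range is refused whole. "grip" is the finger opening in mm, from 0 to 85.4, set as the call begins (left out, the last holds). The fingers move at their own pace and stop on an object; "force" is the grip in N (left out, the last holds). Time passes only in rows, so rows that repeat a pose let the fingers close. It gives the time, the measured TCP pose, the force, the opening and the grip force at its end, in the units of the state.
- r.sense(): the state, without advancing time (a new reading comes with each control period).
- r.snapshot(name): name is "side" or "top"; returns (picture, depth): 420x560x3 uint8, blue, green, red; 420x560 float32, mm along the optical axis (not along the pixel's ray), 0 where there is no reading.
- r.camera_params(name): a dict with "fx", "fy", "cx", "cy" (pixels), "pose" (4x4, takes a point from camera to world coordinates). Camera axes: x right, y down, z forward; pixel columns grow to the right and rows downward; lengths in mm; the calibration is good to about 2 mm. A picture is of the moment at which its call begins. camera_params takes no time and is no camera call.
- r.hand_in(): hands the job in; it is judged then, once.
The state is a dict: "time": time; "joint_pos": joint angles; "qd": joint speeds; "joint_efforts": joint torques, N m; "tool_pos": TCP position; "tcp_rot": TCP orientation; "ft_force": force on the tool from outside, world axes, zero at the start; "wrist_torque": the same for the moment, N m; "finger_gap": finger opening in mm; "grip_force": force on a finger pad.
Only numpy, scipy, OpenCV 4.12 (cv2) and the standard library are available. Lean on these libraries where they do the work, as an engineer would, in place of code of your own. Each camera call takes 0.05 s, during which the arm holds its last target. There are 200 camera calls.

## Working session

There is one attempt and no reset: what is moved stays moved. The work goes in short steps, Python scripts to look and compute and a tool call to move; the robot and the scene stay as the last step left them, time stands still between calls to the robot, and variables do not carry over. Pictures are saved under pics/ and viewed, at most 10 in all, crops included, and the job is handed in when it is done.

Besides the shell and the picture viewer there is one more tool, called after ">>>" as a command line: name --argument value ..., lists and objects as JSON in quotes. jog_arm: Moves the arm, as the interface text tells. Its arguments: {"type":"object","properties":{"rows":{"type":"array"},"grip":{"type":"number"},"force":{"type":"number"}},"required":["rows"]}

```bash
mkdir -p pics
cat > h.py <<'E'
import numpy as np, cv2
from bench import r
def snap(n,name=None):
    p,d=r.snapshot(n)
    if name: cv2.imwrite('pics/'+name,p)
    return p,d
def cloud(n,d):
    c=r.camera_params(n);v,u=np.mgrid[:420,:560]
    P=np.stack([(u-c['cx'])/c['fx']*d,(v-c['cy'])/c['fy']*d,d],-1)
    T=np.array(c['pose']);return P@T[:3,:3].T+T[:3,3]
E
python3 - <<'E'
from h import *
for n in('top','side'):
    p,d=snap(n,n+'0.png');np.save(n+'0.npy',cloud(n,d));c=r.camera_params(n);print(n,c['fx'],np.round(c['pose'],2).tolist())
print(r.sense())
E
```

```text
top 468.0481803477613 [[-0.01, -1.0, 0.08, 452.86], [-1.0, 0.01, 0.0, 3.92], [-0.0, -0.08, -1.0, 1324.44], [0.0, 0.0, 0.0, 1.0]]
side 465.79081434182024 [[0.95, -0.18, 0.25, 269.33], [-0.3, -0.49, 0.82, -844.49], [-0.02, -0.85, -0.52, 662.7], [0.0, 0.0, 0.0, 1.0]]
{'time': 0.1, 'joint_pos': array([ 6.15689063e+01,  7.51209668e+00,  8.53238328e+01,  6.89903639e-04,
        8.72620590e+01, -4.89308833e+00]), 'qd': array([ 0.01256973,  0.01551933, -0.19447465, -0.03286932,  0.03842157,
       -0.06864155]), 'joint_efforts': array([ 1.12192789e-03, -5.70944130e+01, -5.01944804e+01, -2.73567721e-04,
        8.06600496e-03,  5.21686741e-05]), 'tool_pos': array([239.34922631, 549.6428282 , 230.32801982]), 'tcp_rot': array([-1.79902427e+02, -9.04464071e-03,  1.56461953e+02]), 'ft_force': array([ 0.33137895, -0.1845703 ,  0.12193806]), 'wrist_torque': array([-0.00866123,  0.01116492, -0.02368506]), 'grip_force': 0.0, 'finger_gap': 85.53724421993627}
```

View pics/top0.png

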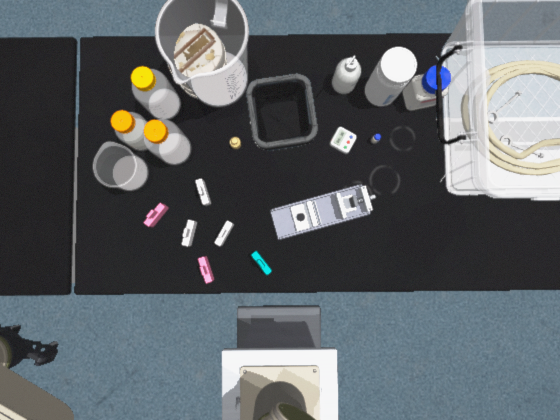

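View pics/side0.png

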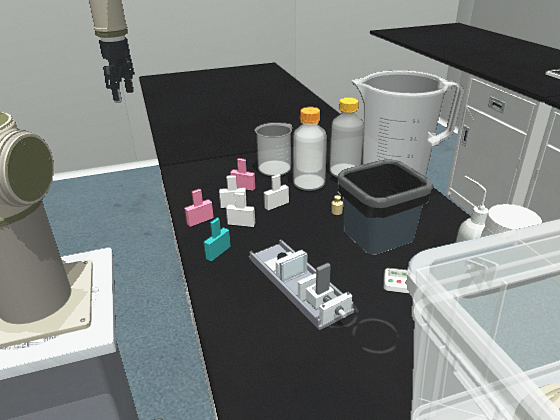

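White spacers in the top view are at (203,192), (189,233) and (224,233). The look-alikes are pink at (155,214) and (205,270), and turquoise at (261,263). The tray is around (320,210), with its handle at the right (-y) end. I'll use the white ones, and check them and the tray in an enlarged crop.

Run:
```python
from h import *
p=cv2.imread('pics/top0.png');W=np.load('top0.npy')
a=cv2.resize(p[170:285,140:290],None,fx=4,fy=4,interpolation=cv2.INTER_CUBIC)
b=cv2.resize(p[175:245,262:382],None,fx=5,fy=5,interpolation=cv2.INTER_CUBIC)
o=np.zeros((600,800,3),np.uint8)
a=cv2.resize(a,(450,345));o[:345,:450]=a
b=cv2.resize(p[178:243,265:380],None,fx=6.9,fy=6.9,interpolation=cv2.INTER_CUBIC)
o=np.zeros((800,800,3),np.uint8);o[:b.shape[0],:b.shape[1]]=b
o=np.vstack([cv2.resize(p[178:243,265:380],(460,260),interpolation=cv2.INTER_CUBIC),cv2.resize(p[170:255,140:290],(460,260),interpolation=cv2.INTER_CUBIC)])
cv2.imwrite('pics/c1.png',o)
hsv=cv2.cvtColor(p,cv2.COLOR_BGR2HSV)
for n,(u,v) in dict(s1=(203,192),s2=(189,233),s3=(224,233)).items():
    w=W[v-22:v+22,u-20:u+20].reshape(-1,3);h=hsv[v-22:v+22,u-20:u+20].reshape(-1,3)
    m=(h[:,1]<60)&(h[:,2]>110)
    for lo,hi in((35,60),(75,105)):
        q=w[m&(w[:,2]>lo)&(w[:,2]<hi)]
        if len(q)<4: print(n,lo,len(q));continue
        (c,s,an)=cv2.minAreaRect(q[:,:2].astype(np.float32))
        qq=q[:,:2]-q[:,:2].mean(0);e,V=np.linalg.eigh(qq.T@qq)
        print(n,lo,len(q),q.mean(0).round(1),'rect',np.round(c,1),np.round(s,1),round(an,1),'pcaang',round(np.degrees(np.arctan2(V[1,1],V[0,1]))%180,1))
# tray
w=W[175:245,262:382];z=w[...,2]
for lo,hi in((3,100),(15,30),(40,53),(54,66),(90,115)):
    q=w[(z>lo)&(z<hi)&(w[...,0]>300)]
    (c,s,an)=cv2.minAreaRect(q[:,:2].astype(np.float32));print(lo,hi,len(q),q.mean(0).round(1),np.round(c,1),np.round(s,1),round(an,1))
```

```text
s1 35 141 [587.3 205.6  49.7] rect [588.9 207.9] [69.9 18.2] 16.3 pcaang 15.9
s1 75 36 [588.6 207.4  91.8] rect [589.1 207.9] [23.8  8.1] 15.8 pcaang 16.9
s2 35 156 [475.9 244.2  49.7] rect [476.6 246.3] [19.3 69.4] 76.7 pcaang 166.0
s2 75 38 [476.8 244.9  90.3] rect [476.8 245.5] [ 7.8 22.8] 75.1 pcaang 165.9
s3 35 146 [474.2 148.5  50.1] rect [474.7 150. ] [18.6 69.4] 60.1 pcaang 150.7
s3 75 31 [474.8 149.2  91.4] rect [474.8 149.6] [ 7.7 22.2] 61.3 pcaang 149.7
3 100 4285 [ 535.  -120.    19.5] [ 539.  -123.4] [337.6 195.6] 89.5
15 30 874 [ 528.5 -100.2   23.6] [ 532.7 -116.8] [ 87.2 262.4] 15.1
40 53 335 [ 550.8 -186.2   45.9] [ 542.2 -153.3] [ 69.1 211.3] 15.1
54 66 308 [ 536.7 -132.4   58.8] [ 545.5 -165.4] [ 69.2 166.7] 14.8
90 115 51 [ 554.7 -199.9  103.5] [ 554.9 -200.3] [29.5 10.2] 14.2
```

View pics/c1.png

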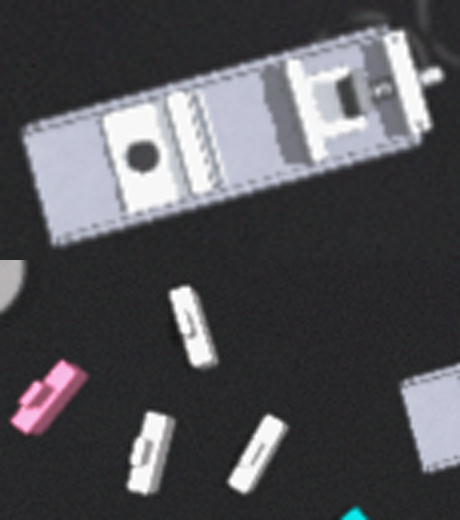

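Run:
```python
from h import *
W=np.load('top0.npy');w=W[170:250,255:390].reshape(-1,3);z=w[:,2]
q=w[(z>3)&(z<115)&(w[:,1]<30)];
lip=q[(q[:,2]>21)&(q[:,2]<27)]
(c,s,an)=cv2.minAreaRect(lip[:,:2].astype(np.float32));yaw=np.radians(15.0)
R=np.array([[np.cos(yaw),-np.sin(yaw)],[np.sin(yaw),np.cos(yaw)]])
# lips fit for yaw: right side lip points
l=(w[:,:2]-np.array(c))@R; 
for sg in(-1,1):
    m=(z>21)&(z<27)&(abs(l[:,0]*sg-40)<6);print('lip',sg,m.sum(),l[m,0].mean(),np.polyfit(l[m,1],l[m,0],1),l[m,1].min(),l[m,1].max())
m=(z>90)&(z<115);print('handle',l[m].min(0),l[m].max(0),c)
b=np.arange(-150,150,4)
for i in b:
    m=(abs(l[:,0])<30)&(l[:,1]>=i)&(l[:,1]<i+4)
    if m.sum(): print(i,m.sum(),np.percentile(z[m],[5,25,50,75,95]).round(0))
```

```text
lip -1 143 -40.258217595223314 [ 1.98912686e-04 -4.02599161e+01] -128.88958800675485 129.13647190677437
lip 1 149 40.07269859750109 [-2.34929867e-03  4.00703956e+01] -129.1361633028745 127.0657655858668
handle [-14.92088077 -89.89562194] [ 14.63859406 -79.6517069 ] (533.0814208984375, -118.53419494628906)
-150 26 [-1.  1.  1.  5. 36.]
-146 13 [-1.  3.  4. 34. 38.]
-142 6 [36. 37. 38. 40. 43.]
-138 7 [40. 42. 46. 47. 48.]
-134 28 [46. 49. 50. 52. 54.]
-130 30 [47. 49. 51. 53. 55.]
-126 35 [47. 50. 51. 53. 55.]
-122 83 [10. 18. 36. 45. 53.]
-118 30 [ 9. 11. 13. 15. 39.]
-114 30 [ 6. 10. 13. 17. 40.]
-110 29 [ 7.  9. 12. 32. 42.]
-106 18 [ 7. 10. 13. 35. 39.]
-102 11 [ 6.  8. 10. 11. 17.]
-98 8 [ 7. 10. 11. 13. 14.]
-94 14 [ 8. 13. 28. 42. 44.]
-90 28 [ 11.  42. 103. 106. 108.]
-86 39 [ 10.  27.  58. 104. 107.]
-82 74 [ 12.  43.  59.  89. 103.]
-78 28 [10. 40. 42. 45. 47.]
-74 33 [ 9. 15. 42. 44. 46.]
-70 26 [11. 39. 42. 45. 47.]
-66 23 [39. 41. 43. 44. 45.]
-62 12 [43. 47. 58. 59. 61.]
-58 32 [55. 59. 60. 62. 64.]
-54 39 [25. 58. 60. 62. 64.]
-50 84 [ 9. 12. 27. 48. 60.]
-46 30 [ 9. 10
[... 650 characters left out ...]
25. 27. 41. 45.]
54 31 [22. 24. 28. 38. 42.]
58 32 [23. 25. 27. 41. 43.]
62 32 [23. 25. 27. 38. 43.]
66 32 [21. 25. 26. 30. 43.]
70 32 [23. 24. 26. 27. 29.]
74 30 [22. 24. 25. 27. 30.]
78 37 [ 8. 11. 14. 23. 27.]
82 29 [ 5.  8. 10. 12. 13.]
86 31 [ 6.  9. 11. 13. 16.]
90 31 [ 6.  8. 11. 12. 14.]
94 29 [ 6.  9. 12. 14. 15.]
98 31 [ 7. 10. 12. 14. 15.]
102 30 [ 9. 11. 13. 14. 15.]
106 31 [ 7.  9. 11. 12. 15.]
110 32 [ 7.  9. 11. 14. 17.]
114 29 [ 6.  9. 11. 12. 16.]
118 30 [ 8. 10. 11. 13. 15.]
122 31 [ 6.  8. 11. 13. 14.]
126 30 [ 7. 10. 11. 13. 14.]
130 30 [ 6.  9. 11. 12. 15.]
134 30 [-2.  0.  4.  9. 12.]
138 30 [-2.  0.  1.  4.  6.]
142 31 [-4. -1.  0.  2.  5.]
146 28 [-2. -0.  2.  3.  5.]
```

Tray yaw is 15°, with its centre at (533.1, -118.5). The handle centre sits at tray y = -84.8, which puts the plate face at about -48.8. The cassette face is at about +10.5, so the gap is about 59 mm. Two spacers (36 mm) leave 23 mm of travel, less than the 26 mm to the stop, so two should clamp. The white spacers' measured sizes match (70x18, top 50, fin 92). I'll use s1 (203,192) and s3 (224,233).

```bash
cat > plan.py <<'E'
import numpy as np
# commanded pose -> list of targets (x,y,z,yaw): shift/turn in the tool's axes
def plan(start,seq):
    x,y,z,w=start
    for t in seq:
        a=np.radians(w);d=np.array(t[:3])-[x,y,z]
        print(t,'shift',[round(v,1) for v in(d[0]*np.cos(a)+d[1]*np.sin(a),d[0]*np.sin(a)-d[1]*np.cos(a),-d[2])],'turn z',round(-np.radians(t[3]-w),4))
        x,y,z,w=t
E
python3 - <<'E'
from plan import *
A=(589,207.9,150,196.2);P=(533.2,-119.5,180,195);C=(474.75,149.8,150,150.2);Q=(541,-148.5,180,195);H=(562.8,-229.6,180,195)
plan((239.585,550.095,231.292,156.464),[A,A[:2]+(180,196.2),P,C,C[:2]+(180,150.2),Q,H])
E
```

```text
(589, 207.9, 150, 196.2) shift [np.float64(-457.0), np.float64(-174.2), np.float64(81.3)] turn z -0.6935
(589, 207.9, 180, 196.2) shift [np.float64(-0.0), np.float64(0.0), np.float64(-30.0)] turn z -0.0
(533.2, -119.5, 180, 195) shift [np.float64(144.9), np.float64(-298.8), np.float64(-0.0)] turn z 0.0209
(474.75, 149.8, 150, 150.2) shift [np.float64(-13.2), np.float64(275.3), np.float64(30.0)] turn z 0.7819
(474.75, 149.8, 180, 150.2) shift [np.float64(0.0), np.float64(0.0), np.float64(-30.0)] turn z -0.0
(541, -148.5, 180, 195) shift [np.float64(-205.7), np.float64(-225.9), np.float64(-0.0)] turn z -0.7819
(562.8, -229.6, 180, 195) shift [np.float64(-0.1), np.float64(-84.0), np.float64(-0.0)] turn z -0.0
```

>>> jog_arm --rows '[[[-30,-12,0],[0,0,-0.04]],[[-70,-27,0],[0,0,-0.1]],[[-110,-42,0],[0,0,-0.16]],[[-150,-57,0],[0,0,-0.22]],[[-190,-72,0],[0,0,-0.28]],[[-230,-87,0],[0,0,-0.34]],[[-270,-103,0],[0,0,-0.4]],[[-310,-118,0],[0,0,-0.46]],[[-350,-133,0],[0,0,-0.53]],[[-390,-148,0],[0,0,-0.59]]]' --grip 40 --force 40

```text
time: 1.1
tool_pos: [538.8, 257.2, 230.8]
tcp_rot: [-180.0, -0.0, -169.6]
ft_force: [0.7, -0.3, 0.2]
finger_gap: 39.7
grip_force: 0.0
```

>>> jog_arm --rows '[[[-21,-30,20],[0,0,-0.05]],[[-41,-59,50],[0,0,-0.1035]],[[-41.2,-59,81.3],[0,0,-0.1035]],[[-41.2,-59,100],[0,0,-0.1035]],[[-41.2,-59,100],[0,0,-0.1035]],[[-41.2,-59,100],[0,0,-0.1035]]]'

```text
time: 1.7
tool_pos: [588.8, 208.0, 131.2]
tcp_rot: [180.0, -0.1, -163.8]
ft_force: [0.5, 0.1, 1.5]
finger_gap: 39.9
grip_force: 0.0
```

Run:
```python
from h import *
p,d=snap('side')
cv2.imwrite('pics/s1.png',cv2.resize(p[90:290,170:370],(600,600),interpolation=cv2.INTER_CUBIC));s=r.sense();print(s['tool_pos'],s['tcp_rot'])
```

```text
[589.57679177 208.3132287  132.52128429] [-1.79998097e+02  7.46388008e-02 -1.63783839e+02]
```

View pics/s1.png

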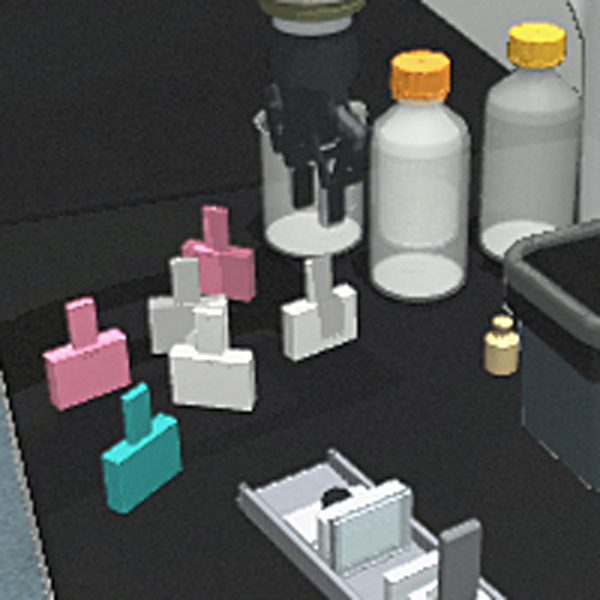

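The gripper is centred over s1, with its fin just below the open fingers at about (318,280) in the crop. I'll descend and grip.

>>> jog_arm --rows '[[[0,0,20],[0,0,0]],[[0,0,45],[0,0,0]],[[0,0,65],[0,0,0]],[[0,0,73],[0,0,0]],[[0,0,73],[0,0,0]]]'

```text
time: 2.25
tool_pos: [588.9, 208.2, 58.5]
tcp_rot: [-180.0, -0.0, -163.8]
ft_force: [0.0, -0.5, 0.8]
finger_gap: 40.0
grip_force: 0.0
```

>>> jog_arm --rows '[[[0,0,0],[0,0,0]],[[0,0,0],[0,0,0]],[[0,0,0],[0,0,0]],[[0,0,0],[0,0,0]],[[0,0,0],[0,0,0]],[[0,0,0],[0,0,0]]]' --grip 0 --force 40

```text
time: 2.85
tool_pos: [590.5, 208.4, 60.3]
tcp_rot: [-180.0, 0.2, -163.8]
ft_force: [-1.0, 0.1, 6.5]
finger_gap: 7.6
grip_force: 40.3
```

>>> jog_arm --rows '[[[0,0,-10],[0,0,0]],[[0,0,-35],[0,0,0]],[[0,0,-70],[0,0,0]],[[0,0,-105],[0,0,0]],[[0,0,-122],[0,0,0]],[[0,0,-122],[0,0,0]]]'

```text
time: 3.45
tool_pos: [591.1, 208.5, 184.2]
tcp_rot: [-180.0, 0.4, -163.8]
ft_force: [0.9, 0.2, -0.3]
finger_gap: 7.3
grip_force: 39.2
```

>>> jog_arm --rows '[[[10,-20,0],[0,0,0]],[[24,-50,0],[0,0,0]],[[44,-90,0],[0,0,0]],[[63,-130,0],[0,0,0.01]],[[82,-170,0],[0,0,0.02]],[[102,-210,0],[0,0,0.0209]],[[121,-250,0],[0,0,0.0209]],[[136,-280,0],[0,0,0.0209]],[[144.9,-298.8,0],[0,0,0.0209]],[[144.9,-298.8,0],[0,0,0.0209]]]'

```text
time: 4.45
tool_pos: [531.5, -121.8, 177.8]
tcp_rot: [179.9, -0.2, -165.2]
ft_force: [-0.2, 1.0, -1.0]
finger_gap: 7.3
grip_force: 39.2
```

>>> jog_arm --rows '[[[0,0,20],[0,0,0]],[[0,0,40],[0,0,0]],[[0,0,60],[0,0,0]],[[0,0,70],[0,0,0]],[[0,0,75],[0,0,0]],[[0,0,75],[0,0,0]],[[0,0,75],[0,0,0]]]'

```text
time: 5.15
tool_pos: [533.8, -119.3, 106.0]
tcp_rot: [-180.0, 0.0, -165.0]
ft_force: [-0.3, 0.0, -0.9]
finger_gap: 6.9
grip_force: 39.2
```

Run:
```python
from h import *
p,d=snap('side');t,_=snap('top')
o=np.hstack([cv2.resize(p[205:345,230:370],(400,400),interpolation=cv2.INTER_CUBIC),cv2.resize(t[170:250,265:385],(400,267),interpolation=cv2.INTER_CUBIC)[:, :] if 0 else cv2.copyMakeBorder(cv2.resize(t[170:250,265:385],(400,267),interpolation=cv2.INTER_CUBIC),0,133,0,0,cv2.BORDER_CONSTANT)])
cv2.imwrite('pics/s2.png',o);s=r.sense();print(s['tool_pos'],s['tcp_rot'],s['ft_force'],s['finger_gap'])
```

```text
[ 534.07559082 -119.53250953  106.42872097] [-1.79946124e+02  8.89505534e-02 -1.64995464e+02] [ 0.2413564   0.19362816 -1.21824547] 7.515262951307129
```

View pics/s2.png

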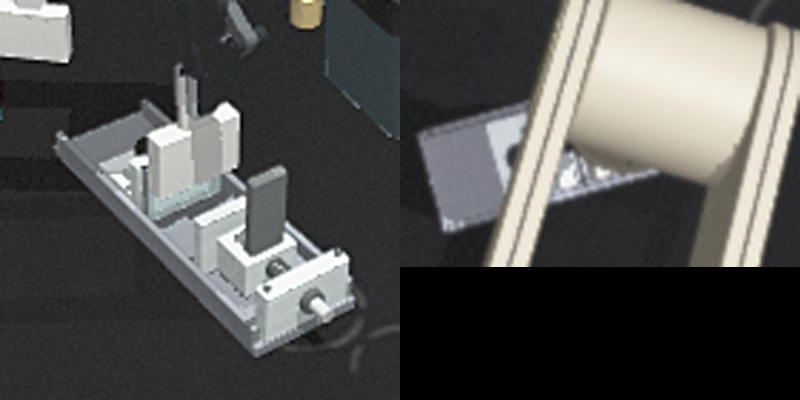

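The spacer is held upright, already below the cassette's top edge (60) and with no contact force. I'll check its tray coordinates from the side depth.

```bash
cat > loc.py <<'E'
from h import *
R=np.array([[.96593,-.25882],[.25882,.96593]]);c0=np.array([533.08,-118.53])
def sideloc(zlo,zhi,ylo,yhi):
    p,d=r.snapshot('side');w=cloud('side',d);l=(w[...,:2]-c0)@R
    h=cv2.cvtColor(p,cv2.COLOR_BGR2HSV)
    m=(d>0)&(w[...,2]>zlo)&(w[...,2]<zhi)&(abs(l[...,0])<60)&(l[...,1]>ylo)&(l[...,1]<yhi)
    return l[m],w[...,2][m],h[m]
E
python3 - <<'E'
from loc import *
l,z,h=sideloc(65,88,-40,30)
m=h[:,2]>140
print('x',np.percentile(l[m,0],[1,50,99]),'y',np.percentile(l[m,1],[2,10,25,50,75,98]))
l,z,h=sideloc(28,56,-70,40)
print(np.histogram(l[:,1],np.arange(-70,41,5)))
W=np.load('side0.npy');ll=(W[...,:2]-c0)@R;m=(abs(ll[...,0])<33)&(ll[...,1]<40)&(ll[...,1]>-70)
for a,b in((28,56),):
  mm=m&(W[...,2]>a)&(W[...,2]<b);print('orig',np.histogram(ll[mm][:,1],np.arange(-70,41,4)))
E
```

```text
x [-39.46362772  -8.75790866  29.27375445] y [-11.13511998 -10.18158301  -9.41212123  -8.76978856  -7.63147453
   4.28085583]
(array([ 25,  28, 129,  17,   1,   0,   0,   0,   0,   0,   0,  14,  84,
         6,   3,   7,  22,  11,  23,  17,  13,   2]), array([-70, -65, -60, -55, -50, -45, -40, -35, -30, -25, -20, -15, -10,
        -5,   0,   5,  10,  15,  20,  25,  30,  35,  40]))
orig (array([ 17,  20,  80,  30,   0,   0,   0,   0,   0,   0,   0,   0,   0,
         0,   0,   0,   0,   0,   0,  20, 234,   4,   4,   1,  19,  22,
         5]), array([-70, -66, -62, -58, -54, -50, -46, -42, -38, -34, -30, -26, -22,
       -18, -14, -10,  -6,  -2,   2,   6,  10,  14,  18,  22,  26,  30,
        34,  38]))
```

Run:
```python
from loc import *
W=np.load('side0.npy');ll=(W[...,:2]-c0)@R;z=W[...,2]
def rep(n,m): print(n,m.sum(),'x',np.percentile(ll[m][:,0],[1,50,99]).round(1),'y',np.percentile(ll[m][:,1],[2,50,98]).round(1),'z',z[m].max().round(1))
near=(abs(ll[...,0])<60)
rep('cass',near&(z>30)&(z<58)&(ll[...,1]>6)&(ll[...,1]<14))
rep('plate',near&(z>45)&(z<58)&(ll[...,1]>-66)&(ll[...,1]<-54))
rep('handle',near&(z>70)&(z<104)&(ll[...,1]>-100)&(ll[...,1]<-70))
rep('lips',near&(z>21)&(z<27)&(abs(ll[...,1])<125))
p,d=r.snapshot('side');w=cloud('side',d);l2=(w[...,:2]-c0)@R;zz=w[...,2]
m=(d>0)&(abs(l2[...,0])<60)&(l2[...,1]>-14)&(l2[...,1]<12)&(zz>48)&(zz<92)
v,u=np.where(m);q=l2[m]
for lo in range(48,96,6):
    k=(zz[m]>=lo)&(zz[m]<lo+6)&(q[:,1]<-5)
    if k.sum(): print(lo,k.sum(),q[k,0].min().round(1),q[k,0].max().round(1),q[k,1].mean().round(1))
```

```text
cass 270 x [-36.6  -4.7  29.4] y [ 9.1 11.5 13.6] z 57.6
plate 88 x [-39.3 -19.7  -0.9] y [-61.  -58.3 -54.8] z 58.0
handle 213 x [-19.   -6.8  11.1] y [-91.  -89.2 -81.3] z 103.9
lips 604 x [-48.  -35.1  38.7] y [-116.7   11.2  115.9] z 26.9
48 66 -38.0 31.0 -8.8
54 66 -39.3 29.4 -8.7
60 67 -39.3 30.2 -8.9
66 65 -38.9 29.4 -8.6
72 72 -39.0 29.2 -8.7
78 59 -39.8 30.6 -8.8
84 69 -39.3 28.3 -8.9
90 26 -39.2 29.0 -9.1
```

>>> jog_arm --rows '[[[-1,0,8],[0,0,0]],[[-1,0,16],[0,0,0]],[[-1,0,22],[0,0,0]],[[-1,0,27],[0,0,0]],[[-1,0,31],[0,0,0]],[[-1,0,34],[0,0,0]],[[-1,0,35],[0,0,0]],[[-1,0,35],[0,0,0]]]'

```text
time: 6.2
tool_pos: [534.4, -119.2, 70.5]
tcp_rot: [-180.0, 0.0, -165.0]
ft_force: [-0.6, 0.7, -1.2]
finger_gap: 7.3
grip_force: 39.2
```

>>> jog_arm --rows '[[[0,0,1],[0,0,0]],[[0,0,2],[0,0,0]],[[0,0,2],[0,0,0]],[[0,0,2],[0,0,0]]]'

```text
time: 6.6
tool_pos: [535.0, -119.5, 70.3]
tcp_rot: [-179.9, 0.1, -165.0]
ft_force: [-6.6, 0.9, 13.7]
finger_gap: 7.6
grip_force: 41.4
```

>>> jog_arm --rows '[[[0,0,-1],[0,0,0]],[[0,0,-1.5],[0,0,0]]]'

```text
time: 6.8
tool_pos: [534.8, -119.4, 70.3]
tcp_rot: [-180.0, 0.1, -165.0]
ft_force: [0.3, -0.2, -0.7]
finger_gap: 7.5
grip_force: 39.5
```

>>> jog_arm --rows '[[[0,0,0],[0,0,0]],[[0,0,0],[0,0,0]],[[0,0,0],[0,0,0]],[[0,0,-5],[0,0,0]],[[0,0,-15],[0,0,0]],[[0,0,-40],[0,0,0]],[[0,0,-80],[0,0,0]],[[0,0,-110],[0,0,0]],[[0,0,-110.2],[0,0,0]]]' --grip 20

```text
time: 7.7
tool_pos: [537.6, -120.2, 187.0]
tcp_rot: [-179.7, 0.5, -165.0]
ft_force: [0.1, 0.6, 0.4]
finger_gap: 19.9
grip_force: 0.0
```

>>> jog_arm --rows '[[[-1,15,0],[0,0,0.05]],[[-2,45,0],[0,0,0.13]],[[-4,80,0],[0,0,0.23]],[[-6,120,0],[0,0,0.34]],[[-7,160,0],[0,0,0.45]],[[-9,200,0],[0,0,0.57]],[[-11,240,0],[0,0,0.68]],[[-12.2,265,10],[0,0,0.7819]],[[-12.2,275.2,25],[0,0,0.7819]],[[-12.2,275.2,45],[0,0,0.7819]]]' --grip 40

```text
time: 8.7
tool_pos: [474.9, 151.1, 135.0]
tcp_rot: [179.9, 0.1, 150.5]
ft_force: [0.8, -0.8, -0.4]
finger_gap: 39.7
grip_force: 0.0
```

Run:
```python
from loc import *
p,d=snap('side');s=r.sense();print(s['tool_pos'],s['tcp_rot'])
a=cv2.resize(p[130:270,170:310],(400,400),interpolation=cv2.INTER_CUBIC);b=cv2.resize(p[205:345,230:370],(400,400),interpolation=cv2.INTER_CUBIC)
cv2.imwrite('pics/s3.png',np.hstack([a,b]))
t,d=r.snapshot('top');w=cloud('top',d);l=(w[...,:2]-c0)@R
for lo,hi in((55,66),(95,108)):
  m=(abs(l[...,0])<50)&(l[...,1]>-45)&(l[...,1]<9.5)&(w[...,2]>lo)&(w[...,2]<hi);q=l[m]
  if len(q):print(len(q),q.min(0),q.max(0))
m=(abs(l[...,0])<50)&(l[...,1]>-110)&(l[...,1]<-70)&(w[...,2]>90);print(l[m].mean(0))
```

```text
[472.62527417 149.76215785 130.43440479] [-179.81608807   -0.18483049  150.42734646]
126 [-34.34606407  -9.28318338] [34.92937672  8.66662869]
27 [-10.96930256  -4.12569756] [11.3152071  3.4611127]
[  0.28946195 -83.9982618 ]
```

View pics/s3.png

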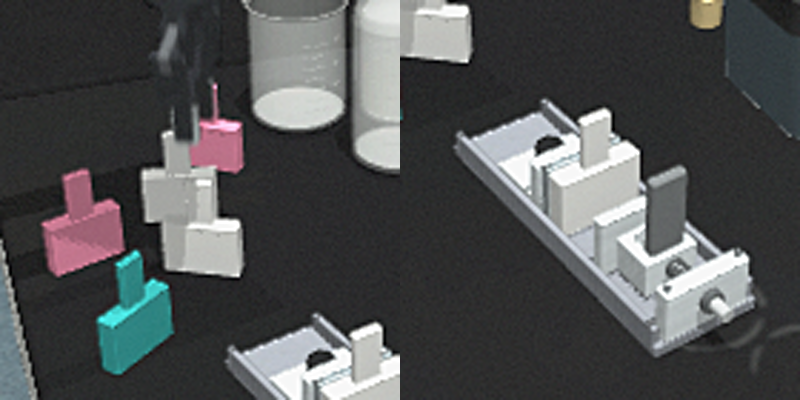

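Spacer 1 stands in the tray at (0.3, -0.3), its near face clear of the plate. The gripper is over s3, whose fin is at (205,195) in the left crop. I'll let it settle before descending.

>>> jog_arm --rows '[[[0,0,5],[0,0,0]],[[0,0,10],[0,0,0]],[[0,0,20],[0,0,0]],[[0,0,20],[0,0,0]],[[0,0,20],[0,0,0]],[[0,0,20],[0,0,0]]]'

```text
time: 9.4
tool_pos: [475.1, 149.8, 115.4]
tcp_rot: [180.0, 0.0, 150.2]
ft_force: [0.2, -0.3, -0.0]
finger_gap: 39.9
grip_force: 0.0
```

Run:
```python
from loc import *
p,d=snap('side');s=r.sense();print(s['tool_pos'],s['tcp_rot'])
cv2.imwrite('pics/s4.png',cv2.resize(p[150:240,200:290],(500,500),interpolation=cv2.INTER_CUBIC))
```

```text
[475.13907589 149.84280855 115.41994282] [1.79974620e+02 3.01116659e-02 1.50199277e+02]
```

View pics/s4.png

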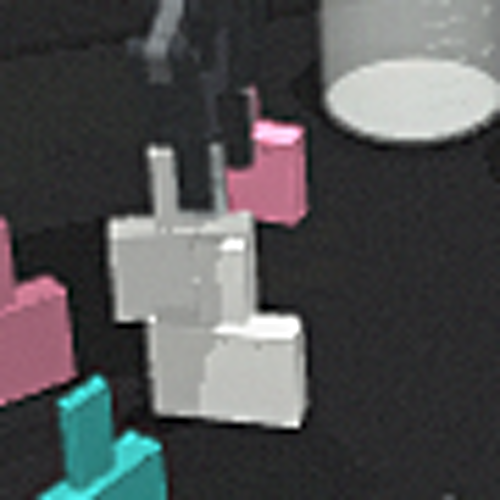

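The s3 fin at (232,245) stands undisturbed, and the dark fingers straddle the space above it. I'll descend and grip.

>>> jog_arm --rows '[[[0,0,15],[0,0,0]],[[0,0,30],[0,0,0]],[[0,0,45],[0,0,0]],[[0,0,54],[0,0,0]],[[0,0,55],[0,0,0]],[[0,0,55],[0,0,0]]]'

```text
time: 10.05
tool_pos: [474.6, 149.8, 59.7]
tcp_rot: [-180.0, -0.0, 150.2]
ft_force: [-0.2, 0.2, 0.4]
finger_gap: 40.3
grip_force: 0.0
```

>>> jog_arm --rows '[[[0,0,0],[0,0,0]],[[0,0,0],[0,0,0]],[[0,0,0],[0,0,0]],[[0,0,0],[0,0,0]],[[0,0,0],[0,0,0]],[[0,0,0],[0,0,0]]]' --grip 0 --force 40

```text
time: 10.65
tool_pos: [475.4, 149.9, 60.7]
tcp_rot: [180.0, 0.1, 150.2]
ft_force: [0.1, -0.2, 5.5]
finger_gap: 7.6
grip_force: 44.4
```

>>> jog_arm --rows '[[[0,0,-10],[0,0,0]],[[0,0,-35],[0,0,0]],[[0,0,-70],[0,0,0]],[[0,0,-105],[0,0,0]],[[0,0,-120],[0,0,0]],[[0,0,-120],[0,0,0]]]'

```text
time: 11.25
tool_pos: [476.5, 150.2, 182.8]
tcp_rot: [179.8, 0.2, 150.2]
ft_force: [0.1, 0.2, -1.1]
finger_gap: 7.4
grip_force: 43.6
```

>>> jog_arm --rows '[[[-10,-11,0],[0,0,-0.04]],[[-30,-33,0],[0,0,-0.11]],[[-55,-60,0],[0,0,-0.21]],[[-82,-90,0],[0,0,-0.32]],[[-109,-120,0],[0,0,-0.43]],[[-136,-150,0],[0,0,-0.54]],[[-163,-179,0],[0,0,-0.65]],[[-188,-206,0],[0,0,-0.74]],[[-202,-222,0],[0,0,-0.7819]],[[-205.7,-225.9,0],[0,0,-0.7819]]]'

```text
time: 12.25
tool_pos: [539.8, -150.4, 177.1]
tcp_rot: [179.9, -0.2, -165.1]
ft_force: [-1.2, 0.6, -1.6]
finger_gap: 7.0
grip_force: 43.7
```

>>> jog_arm --rows '[[[0,0,10],[0,0,0]],[[0,0,25],[0,0,0]],[[0,0,40],[0,0,0]],[[0,0,48],[0,0,0]],[[0,0,50],[0,0,0]],[[0,0,50],[0,0,0]],[[0,0,50],[0,0,0]],[[0,0,50],[0,0,0]]]'

```text
time: 13.05
tool_pos: [541.7, -148.6, 130.9]
tcp_rot: [-179.9, 0.1, -165.0]
ft_force: [-0.5, 0.3, -0.1]
finger_gap: 7.2
grip_force: 43.7
```

Run:
```python
from loc import *
s=r.sense();print(s['tool_pos'],s['tcp_rot'],s['ft_force'])
l,z,h=sideloc(75,118,-46,-15)
for lo in range(75,118,6):
    k=(z>=lo)&(z<lo+6)&(h[:,2]>120)
    if k.sum(): print(lo,k.sum(),l[k,0].min().round(1),l[k,0].max().round(1),np.median(l[k,1]).round(1))
```

```text
[ 541.65082805 -148.59320609  130.92370682] [-1.79945242e+02  7.26219013e-02 -1.64997854e+02] [-0.49055686  0.34139838 -0.14895068]
75 78 -38.7 28.9 -39.0
81 78 -39.3 29.9 -38.9
87 78 -38.1 30.9 -38.5
93 78 -38.7 30.1 -38.7
99 70 -37.8 32.7 -38.7
105 83 -38.4 31.6 -38.7
111 82 -38.0 31.3 -38.7
117 21 -38.2 28.4 -38.5
```

>>> jog_arm --rows '[[[0,0,10],[0,0,0]],[[0,0,22],[0,0,0]],[[0,0,32],[0,0,0]],[[0,0,40],[0,0,0]],[[0,0,46],[0,0,0]],[[0,0,51],[0,0,0]],[[0,0,55],[0,0,0]],[[0,0,58],[0,0,0]],[[0,0,58.5],[0,0,0]],[[0,0,58.5],[0,0,0]]]'

```text
time: 14.1
tool_pos: [541.2, -148.5, 71.7]
tcp_rot: [-180.0, 0.0, -165.0]
ft_force: [0.5, -0.7, 0.3]
finger_gap: 7.1
grip_force: 43.7
```

>>> jog_arm --rows '[[[0,0,0.5],[0,0,0]],[[0,0,1.5],[0,0,0]],[[0,0,1.5],[0,0,0]]]'

```text
time: 14.4
tool_pos: [541.6, -148.7, 70.7]
tcp_rot: [-180.0, 0.1, -165.0]
ft_force: [-0.4, -0.1, 3.5]
finger_gap: 7.4
grip_force: 44.2
```

>>> jog_arm --rows '[[[0,0,0],[0,0,0]],[[0,0,0],[0,0,0]],[[0,0,0],[0,0,0]],[[0,0,-5],[0,0,0]],[[0,0,-15],[0,0,0]],[[0,0,-40],[0,0,0]],[[0,0,-80],[0,0,0]],[[0,0,-105],[0,0,0]],[[0,0,-110],[0,0,0]],[[0,0,-110],[0,0,0]]]' --grip 16

```text
time: 15.4
tool_pos: [542.0, -148.8, 182.0]
tcp_rot: [-179.9, 0.2, -165.0]
ft_force: [0.3, -0.1, -0.3]
finger_gap: 16.1
grip_force: 0.0
```

>>> jog_arm --rows '[[[0,-15,0],[0,0,0]],[[0,-40,0],[0,0,0]],[[0,-65,0],[0,0,0]],[[0,-80,0],[0,0,0]],[[0,-86,0],[0,0,0]],[[0,-86,0],[0,0,0]],[[0,-86,0],[0,0,0]]]' --grip 0

```text
time: 16.1
tool_pos: [563.0, -230.9, 179.4]
tcp_rot: [179.9, -0.0, -165.0]
ft_force: [0.5, 0.4, 0.3]
finger_gap: 0.2
grip_force: 0.0
```

Run:
```python
from loc import *
s=r.sense();print(s['tool_pos'],s['tcp_rot'],s['finger_gap'])
p,d=snap('side');cv2.imwrite('pics/s5.png',cv2.resize(p[170:345,220:395],(600,600),interpolation=cv2.INTER_CUBIC))
l,z,h=sideloc(95,104,-46,-15);print(len(l),np.median(l,0))
```

```text
[ 563.01409604 -230.88335321  179.4107412 ] [ 1.79940159e+02 -4.02832420e-02 -1.64995288e+02] 0.1837223434161372
52 [ -4.5574396  -32.86778193]
```

View pics/s5.png

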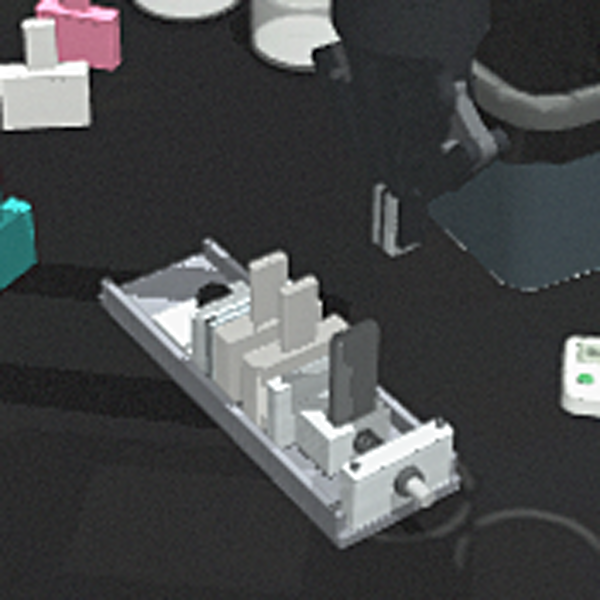

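Both spacers stand upright in the gap, fins at (268,290) and (298,315), and the shut fingers are behind and above the handle. I'll lower behind the handle.

>>> jog_arm --rows '[[[0,0,20],[0,0,0]],[[0,0,50],[0,0,0]],[[0,0,80],[0,0,0]],[[0,0,100],[0,0,0]],[[0,0,107],[0,0,0]],[[0,0,107],[0,0,0]],[[0,0,107],[0,0,0]]]'

```text
time: 16.9
tool_pos: [564.2, -231.6, 74.5]
tcp_rot: [-179.9, 0.1, -165.0]
ft_force: [0.3, -0.4, -0.4]
finger_gap: -0.2
grip_force: 0.0
```

>>> jog_arm --rows '[[[0,3,0],[0,0,0]],[[0,6,0],[0,0,0]],[[0,9,0],[0,0,0]],[[0,12,0],[0,0,0]],[[0,15,0],[0,0,0]],[[0,18,0],[0,0,0]],[[0,20,0],[0,0,0]],[[0,22,0],[0,0,0]],[[0,22,0],[0,0,0]]]'

```text
time: 17.8
tool_pos: [557.8, -210.2, 73.3]
tcp_rot: [-180.0, 0.0, -165.0]
ft_force: [1.1, -1.6, 2.0]
finger_gap: -0.0
grip_force: 1.4
```

>>> jog_arm --rows '[[[0,2,0],[0,0,0]],[[0,4,0],[0,0,0]],[[0,6,0],[0,0,0]],[[0,8,0],[0,0,0]],[[0,10,0],[0,0,0]],[[0,12,0],[0,0,0]],[[0,14,0],[0,0,0]],[[0,16,0],[0,0,0]],[[0,18,0],[0,0,0]],[[0,18,0],[0,0,0]]]'

```text
time: 18.8
tool_pos: [554.1, -196.4, 73.4]
tcp_rot: [-179.6, 0.1, -165.1]
ft_force: [9.0, -20.6, -5.3]
finger_gap: 0.0
grip_force: 10.8
```

>>> jog_arm --rows '[[[0,1,0],[0,0,0]],[[0,2,0],[0,0,0]],[[0,3,0],[0,0,0]],[[0,4,0],[0,0,0]],[[0,4,0],[0,0,0]],[[0,4,0],[0,0,0]]]'

```text
time: 19.4
tool_pos: [554.0, -196.2, 73.6]
tcp_rot: [-179.3, 0.2, -165.1]
ft_force: [15.6, -37.3, -15.0]
finger_gap: 0.1
grip_force: 19.3
```

>>> jog_arm --rows '[[[0,-1,0],[0,0,0]],[[0,-2.5,0],[0,0,0]],[[0,-2.5,0],[0,0,0]],[[0,-2.5,0],[0,0,0]]]'

```text
time: 19.8
tool_pos: [554.0, -196.3, 73.5]
tcp_rot: [-179.5, 0.1, -165.1]
ft_force: [10.1, -26.3, -8.6]
finger_gap: 0.3
grip_force: 13.8
```

Run:
```python
from loc import *
s=r.sense();print(s['tool_pos'],s['ft_force'],s['finger_gap'])
p,d=snap('side');cv2.imwrite('pics/s6.png',cv2.resize(p[190:340,230:380],(600,600),interpolation=cv2.INTER_CUBIC))
l,z,h=sideloc(52,57,-80,40);print('x',np.percentile(l[:,0],[1,99]));print(np.histogram(l[:,1],np.arange(-80,41,4)))
l,z,h=sideloc(93,108,-90,15);print(np.histogram(l[:,1],np.arange(-90,16,3)))
```

```text
[ 554.03444026 -196.3007765    73.48511813] [ 10.14594507 -26.32999857  -8.60064875] 0.25759533046588734
x [-38.68422552   2.81905005]
(array([ 0,  0,  0, 19,  3,  1,  0,  0,  0,  0,  2, 25,  3,  4,  4,  2,  2,
        2,  3,  3,  1,  2,  2,  1,  7,  5, 13, 23,  9,  0]), array([-80, -76, -72, -68, -64, -60, -56, -52, -48, -44, -40, -36, -32,
       -28, -24, -20, -16, -12,  -8,  -4,   0,   4,   8,  12,  16,  20,
        24,  28,  32,  36,  40]))
(array([ 8, 12,  7,  7,  8,  4,  0,  7, 23,  9,  7,  1,  0,  0,  0,  0,  0,
        0,  0,  0,  0,  0,  4, 28, 14,  9,  1,  0,  3, 30, 15, 11,  2,  0,
        0]), array([-90, -87, -84, -81, -78, -75, -72, -69, -66, -63, -60, -57, -54,
       -51, -48, -45, -42, -39, -36, -33, -30, -27, -24, -21, -18, -15,
       -12,  -9,  -6,  -3,   0,   3,   6,   9,  12,  15]))
```

View pics/s6.png

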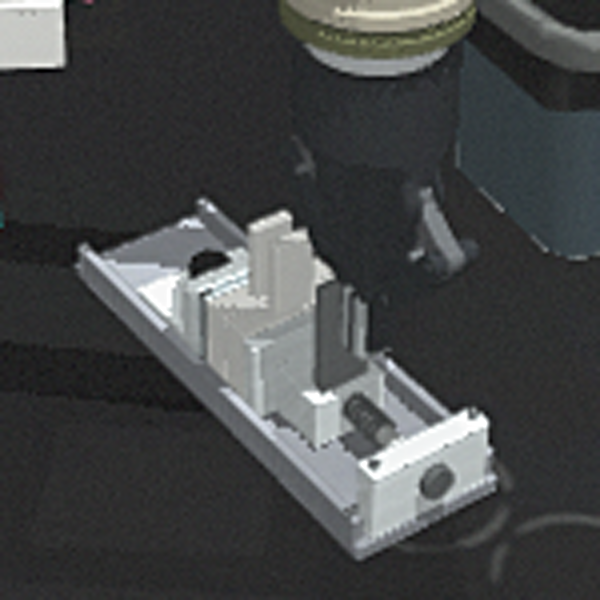

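Run:
```python
from loc import *
W=np.load('side0.npy');l0=(W[...,:2]-c0)@R
m=(abs(l0[...,0])<25)&(W[...,2]>75)&(W[...,2]<100)&(l0[...,1]>-95)&(l0[...,1]<-84);print('handle before',np.median(l0[m][:,1]),m.sum())
m=(abs(l0[...,0])<40)&(W[...,2]>35)&(W[...,2]<56)&(l0[...,1]>6)&(l0[...,1]<15);print('cassette',np.median(l0[m][:,1]))
L=[];Z=[]
for _ in range(3):
    l,z,h=sideloc(30,104,-90,15);L.append(l);Z.append(z)
l=np.vstack(L);z=np.hstack(Z)
k=(z>75)&(z<102)&(abs(l[:,0])<25)
for a,b,n in((-71,-63,'handle'),(-25,-17,'fin2'),(-7,1,'fin1')):
    q=l[k&(l[:,1]>a)&(l[:,1]<b),1];print(n,len(q),np.median(q))
k=(l[:,0]<-30)&(z>32)&(z<56);print(np.histogram(l[k,1],np.arange(-45,16,3)))
```

```text
handle before -89.30298052742287 137
cassette 11.583062813690482
handle 172 -65.44298547537215
fin2 298 -19.334287920144384
fin1 197 -1.1688793535164441
(array([ 0,  0, 13, 87, 32, 25, 16, 23, 17, 24, 22, 22, 14, 29, 17, 20, 22,
       23,  4, 19]), array([-45, -42, -39, -36, -33, -30, -27, -24, -21, -18, -15, -12,  -9,
        -6,  -3,   0,   3,   6,   9,  12,  15]))
```

The pack is tight. The fins are 18.2 mm apart, so the spacers touch each other. Spacer 1's front face is at 11.8 against the cassette at 11.6, and spacer 2's back is at -24.3 against the plate at -24.4. Plate travel is about 24 mm, short of the 26 mm stop, and the push is holding at about 28 N.

```bash
python3 -c "
from bench import r
s=r.sense();print(s['time'],s['ft_force']);print(r.hand_in())"
```

```text
20.1 [ 10.57650809 -25.31587467  -8.89458248]
the job is handed in; nothing more can be done
None
```

Job handed in at 20.1 s: two white spacers stand upright in the gap, clamped between plate and cassette with about 28 N on the handle and no spacer gripped; the third was left out on the bench, and the weight, timer and vial were not touched.

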